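# Fit the belt pulley and hold the tensioner back

## Robot

A 6-joint arm with a two-finger parallel gripper is mounted at the origin on the work surface. World frame = base frame: x ahead of the robot, y to its left, z up, the work surface at z = 0. Lengths are in m, angles in rad, forces in N, time in s.
With the tool pointing down it reaches from about 0.35 to 0.925 m from the base axis. Payload 6.4 kg.
Tool frame: the origin (TCP) lies midway between the tips of the shut fingers; the grasp point (between the pads) lies 19 mm behind it; z points along the fingers, y is the direction in which the jaws open and shut (so a half turn about z gives the same grasp; the last joint's range is limited). The gripper opens to 85 mm and grips with 20 to 120 N. Pads are 22 mm wide; open, the fingers measure 114 mm over their backs; the gripper's body (76 mm by 85 mm) begins 54 mm behind the grasp point. The pads swing forward as they close: fully open they stand 13 mm farther back than shut.
Start: joints at [1.135, 0.245, 1.558, -0, 1.339, -0.174], TCP at [0.168, 0.628, 0.192] pointing down, gripper open.
Joint ranges: [-3.13, 3.13], [-1.02, 2.26], [0.13, 2.54], [-0.95, 4.09], [0.21, 2.88], [-2.74, 2.74]. Speed limits (rad/s): [2.57, 2.57, 3.14, 3.14, 3.14, 3.14].

## Interface

Orientations are given as a 3x3 rotation matrix whose columns are the frame's x, y, z axes.
In Python, from rig import env, imaging, workorder gives the robot as it stands. The module is installed in compiled form; this text tells all that it offers.
- The arm moves only by the shell command python3 -m creep 'ROWS'. ROWS is JSON, a list that holds one entry, the list of rows, each a list of 7 numbers: the shift along the world's x, y, z in mm, then the turn, a rotation vector about the world's x, y, z in degrees, then the opening, from -1 (shut) to 1 (fully open), so that 0 is half open. A call has 1 to 8 rows; each row shifts and turns the commanded pose from where the row before left it; what a row does not reach is not made up. A row lasts 1/8 s, in which the tool goes at most 62.5 mm and 10.7 degrees, less where a joint would pass 70% of its speed; a pose out of reach is approached as far as the arm can. A call with a gripper value outside its range is refused whole. The fingers move at their own pace and stop on an object; the grip force is fixed at half the most. Time passes only in rows, so rows that do not move let the fingers close. It gives the time, the measured TCP pose, the force and the opening at its end, in the units of the state.
- env.observe(): the state, without advancing time (a new reading comes with each control period).
- imaging.snapshot(name): name is "side" or "top"; returns a dict with "color" (400x640x3 uint8, red, green, blue), "K" (3x3 intrinsics, pixels), "camera_from_world" (4x4, takes a point from world to camera coordinates). Camera axes: x right, y up, looking along -z (the intrinsics and any distortion apply to the point x, -y, -z); pixel columns grow to the right and rows downward; lengths in m; the calibration is good to about 2 mm. A picture is of the moment at which its call begins. There is no depth.
- workorder.finish_job(): hands the job in, once; it reports no verdict.
The state is a dict: "clock": time; "joint_pos": joint angles; "joint_velocities": joint speeds; "joint_torque": joint torques, N m; "position": TCP position; "eef_rot": TCP orientation; "ft_force": force on the tool from outside, world axes, zero at the start; "moment": the same for the moment, N m; "width": finger opening in m.
Only numpy, scipy, OpenCV 4.12 (cv2) and the standard library are available. Lean on these libraries where they do the work, as an engineer would, in place of code of your own. Each camera call takes 0.05 s, during which the arm holds its last target. There are 200 camera calls.

## Task

Get the classroom kit's belt drive ready for a pupil to slip the belt on. First set the loose pulley unit squarely on top of the blue drive block of the grey base plate, its foot flush with the block's edges all round, and let go of it. Then swing the spring-loaded tensioner arm by its orange peg all the way to its red stop pin and finish with the gripper still holding it there against the spring (it springs back if released); leave the battery box, the spare bricks and the pen cup where they are.

Things in the scene. Friction and masses are not known exactly. Their poses are not given: they have to be found in the camera images.
- base: Grey kit base plate, 180 (x) x 240 (y) x 16 mm high, fixed to the table. Origin at the centre of its underside; z up. It carries the blue drive block (64 in x, 48 in y, 24 mm high, centred at x 0, y +65 mm, its top 40 mm above the table), the tensioner pivot (upright axis at x 0, y -10 mm), a red stop pin (12 mm thick, top 42 mm above the table, at x -52, y -14 mm) and a small white wheel (36 mm across, top 44 mm above the table, at x +65, y -30 mm).
- mount_top (a point): Centre of the flat top face of the blue drive block, 40 mm above the table; axes as the base plate's (the block is 64 mm along x, 48 mm along y). The pulley unit's underside belongs here.
- pulley: Loose pulley unit, about 120 g: teal foot plate 64 (x) x 48 (y) x 8 mm, on it a white-flanged round pulley 44 mm across up to 21 mm height, on that a blue square grip block 20 x 20 mm (sides along x and y) from 21 to 55 mm height. Origin at the centre of the foot's underside, z up, x along the foot's long side. It may sit on the block either way round (half turn).
- peg_top (a point): Centre of the top of the orange peg on the tensioner arm: upright, 16 mm across, from 50 to 92 mm above the table, 85 mm from the pivot axis. Grip or push the peg. Below it on the arm sits a white idler roller, 22 mm across, from 38 to 50 mm above the table. Axes turn with the arm; the arm points along its -y.
- tensioner (a joint): The teal tensioner arm, a bar 16 mm wide and 8 mm thick (30 to 38 mm above the table) on the upright pivot axis of the base plate. Its angle, rad: 0 at spring rest (arm along the base plate's -y), grows clockwise seen from above (the peg moves first towards the base plate's -x) up to 1.22 where it meets the red stop pin. The spring resists with about 1.7 N at the peg at rest, rising to 6.7 N at the stop, and pulls the arm back whenever it is released.
- battery_box: Bystander: loose black battery box, 50 x 75 x 18 mm. Origin at the centre of its underside.
- spare_bricks: Bystander: loose L of white and teal bricks, 40 x 40 mm over all, 20 mm high. Origin on the underside, at the middle of the white 40 x 20 mm brick (long along x).
- pen_cup: Bystander: loose clear cup of 72 mm diameter, 90 mm high, with pens standing to 140 mm. Origin at the centre of its underside.
Mind the look-alikes: they are no part of the job. Of the things that look like the pulley, the larger one is meant.

How it is judged:
By the outcome, as a careful person would: the job done as asked, in the order asked, and still so for the second after the job is handed in, while the arm keeps its last pose, push and grip.
It also fails if it takes over 45 s, if anything falls off the work surface, if the arm or the gripper's body presses on something with over 40 N, if the wrist force passes 120 N, or if a joint passes its speed limit or range.

## Working session

There is one attempt and no reset: what is moved stays moved. The work goes in short steps, Python scripts to look and compute and a shell command to move; the robot and the scene stay as the last step left them, time stands still between calls to the robot, and variables do not carry over. Pictures are saved under pics/ and viewed, on a budget of 10 in all, crops included, one or two more only if the job needs it, and the job is handed in when it is done.

```bash
mkdir -p pics; cat > h.py <<'E'
import numpy as np, cv2
from rig import env, imaging, workorder
def snap(n,f=None):
    s=imaging.snapshot(n)
    if f: cv2.imwrite('pics/'+f,s['color'][:,:,::-1])
    return s
def ray(s,u,v):
    K=s['K'];T=np.array(s['camera_from_world']);R=T[:3,:3];t=T[:3,3]
    d=np.linalg.inv(K)@[u,v,1]; d=np.array([d[0],-d[1],-d[2]])
    return -R.T@t, R.T@d
def onz(s,u,v,z):
    o,d=ray(s,u,v); return o+d*(z-o[2])/d[2]
def proj(s,p):
    T=np.array(s['camera_from_world']);c=T[:3,:3]@np.array(p)+T[:3,3]
    q=np.array(s['K'])@[c[0],-c[1],-c[2]]; return q[:2]/q[2]
E
python3 - <<'E'
from h import *
np.set_printoptions(precision=4,suppress=True)
for n in('top','side'):
    s=snap(n,n+'0.png'); print(n,[k for k in s],s['K'],ray(s,320,200))
o=env.observe(); print(o)
E
```

```text
top ['color', 'K', 'camera_from_world'] [[370.642    0.     322.2365]
 [  0.     370.642  200.5896]
 [  0.       0.       1.    ]] (array([0.434 , 0.0259, 1.1029]), array([ 0.1693,  0.0394, -0.9848]))
side ['color', 'K', 'camera_from_world'] [[406.9616   0.     323.9202]
 [  0.     406.9616 199.2524]
 [  0.       0.       1.    ]] (array([ 0.2489, -0.8069,  0.8068]), array([ 0.2761,  0.7356, -0.6187]))
{'clock': 0.1, 'joint_pos': array([ 1.1349,  0.2458,  1.5589,  0.    ,  1.3387, -0.1741]), 'joint_velocities': array([-0.0028, -0.0015, -0.0022, -0.001 ,  0.0031,  0.0007]), 'joint_torque': array([ -0.0001, -43.0676, -32.7128,  -0.0002,   0.003 ,   0.    ]), 'position': array([0.168 , 0.6273, 0.1914]), 'eef_rot': array([[-0.9659,  0.2588, -0.0008],
       [ 0.2588,  0.9659, -0.0016],
       [ 0.0003, -0.0017, -1.    ]]), 'ft_force': array([0.4424, 0.7779, 0.3889]), 'moment': array([ 0.0327,  0.0117, -0.0356]), 'width': 0.08520264896213867}
```

View pics/top0.png

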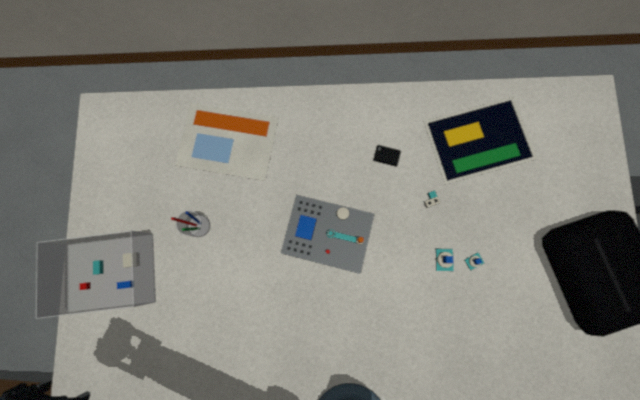

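View pics/side0.png

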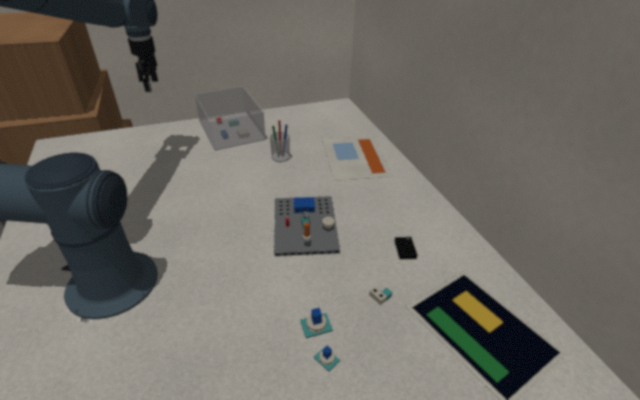

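The top view shows the plate at about (328,233), with its blue block at (306,228) and the peg at (360,239). The larger pulley is at (445,259), with the smaller look-alike at (474,261). The side view agrees: the larger pulley is at (317,322) and the smaller one at (327,355). Next I'll measure these with colour masks.

```bash
cat >> h.py <<'E'
def mask(s,lo,hi,box):
    h=cv2.cvtColor(s['color'],cv2.COLOR_RGB2HSV); m=cv2.inRange(h,np.array(lo),np.array(hi))
    o=np.zeros_like(m);x0,y0,x1,y1=box;o[y0:y1,x0:x1]=m[y0:y1,x0:x1];return o
def rect(s,m,z):
    c=np.vstack([k for k in cv2.findContours(m,cv2.RETR_EXTERNAL,cv2.CHAIN_APPROX_NONE)[0] if len(k)>5])[:,0]
    P=np.array([onz(s,u,v,z)[:2]*1000 for u,v in c],np.float32)
    return cv2.minAreaRect(P)
def cen(m):
    M=cv2.moments(m,True);return M['m10']/M['m00'],M['m01']/M['m00'],M['m00']
BLUE=((100,120,50),(125,255,255));TEAL=((80,70,60),(99,255,255))
E
python3 - <<'E'
from h import *
np.set_printoptions(precision=1,suppress=True)
t=snap('top');s=snap('side')
h=cv2.cvtColor(t['color'],cv2.COLOR_RGB2HSV)
for p in[(306,228),(298,250),(345,237),(360,239),(327,251),(437,250),(448,259),(440,262)]:print(p,h[p[1],p[0]])
print('drive',rect(t,mask(t,*BLUE,(285,205,325,250)),.04))
m=mask(t,(0,0,60),(179,85,150),(270,185,385,280));print('plate',rect(t,m,.016))
print('foot',rect(t,mask(t,*TEAL,(430,240,460,278)),.008))
m=mask(t,*BLUE,(430,240,460,278));print('gripblk',cen(m),onz(t,*cen(m)[:2],.05)*1000)
m=mask(t,(3,120,80),(22,255,255),(335,220,380,255));print('peg',cen(m),onz(t,*cen(m)[:2],.085)*1000)
m=mask(s,*BLUE,(300,300,330,345));print('side grip',cen(m))
a=onz(t,445,259,0)
print('foot side',rect(s,mask(s,*TEAL,(295,300,338,340)),.008)); print('drive side',rect(s,mask(s,*BLUE,(285,190,325,217)),.04))
a=cv2.resize(t['color'][180:290,270:490],None,fx=3.6,fy=3.6,interpolation=cv2.INTER_CUBIC);b=cv2.resize(s['color'][180:380,250:410],None,fx=2,fy=2)
b=cv2.copyMakeBorder(b,0,0,0,a.shape[1]-b.shape[1],0)
cv2.imwrite('pics/crop.png',np.vstack([a,b[:200]])[:,:,::-1])
E
```

```text
(306, 228) [106 199 147]
(298, 250) [ 75   5 106]
(345, 237) [ 88 138 144]
(360, 239) [ 14 226 158]
(327, 251) [  0 203 153]
(437, 250) [ 88 138 139]
(448, 259) [107 204 144]
(440, 262) [ 25  29 166]
drive ((539.2859497070312, 112.30256652832031), (47.728431701660156, 63.750816345214844), 75.06779479980469)
plate ((522.5585327148438, 50.28907012939453), (243.50230407714844, 182.78421020507812), 74.69427490234375)
foot ((439.1224670410156, -285.1341552734375), (45.7300910949707, 61.92591094970703), 85.99857330322266)
gripblk (448.1, 259.3, 50.0) [ 439.1 -284.4   50. ]
peg (360.14814814814815, 239.2962962962963, 27.0) [497.5 -41.   85. ]
side grip (316.3203883495146, 315.56310679611653, 103.0)
foot side ((440.8199768066406, -287.4495544433594), (47.7359619140625, 60.951927185058594), 88.07026672363281)
drive side ((538.1599731445312, 100.1252670288086), (62.19572830200195, 60.780765533447266), 71.5045394897461)
```

View pics/crop.png

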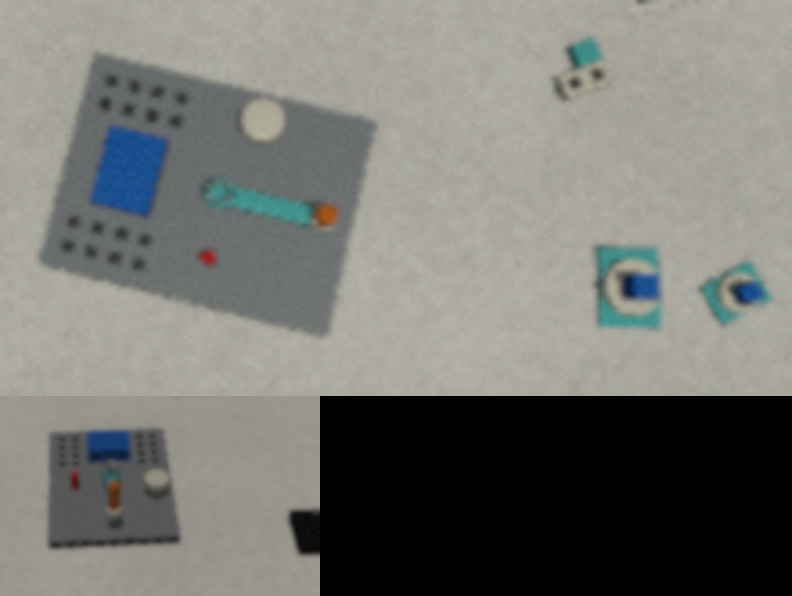

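Plate: centre (522.6, 50.3), yaw −15°. The block measures (539, 112.5) and is predicted at (539.4, 113.1). The peg measures (497.5, −41), predicted (498, −41.5). Pulley: (439.5, −285.5), long axis yaw about −3°. The sizes all match, so I'll set out.

```bash
python3 -m creep '[[[39,-41,0,0,0,0,0],[39,-41,0,0,0,0,0],[39,-41,0,0,0,0,0],[39,-41,0,0,0,0,0],[39,-41,0,0,0,0,0],[39,-41,0,0,0,0,0],[39,-41,0,0,0,0,0],[39,-41,0,0,0,0,0]]]'; python3 -m creep '[[[0,-50,0,0,0,0,0],[0,-50,0,0,0,0,0],[0,-50,0,0,0,0,0],[0,-50,0,0,0,0,0],[0,-50,0,0,0,0,0],[0,-50,0,0,0,0,0],[0,-50,0,0,0,0,0],[0,-50,0,0,0,0,0]]]'; python3 -m creep '[[[-10,-46,-15,0,0,4,0],[-10,-46,-15,0,0,4,0],[-10,-46,-15,0,0,4,0],[-10,-46,-15,0,0,0,0],[0,0,0,0,0,0,0]]]'
```

```text
clock: 1.2
position: [0.4812, 0.2983, 0.1924]
eef_rot: [[-0.966, 0.259, 0.0], [0.259, 0.966, 0.0], [-0.0, 0.0, -1.0]]
ft_force: [0.0, 0.8, -0.9]
width: 0.0425
clock: 2.2
position: [0.4799, -0.1017, 0.1924]
eef_rot: [[-0.966, 0.259, 0.0], [0.259, 0.966, -0.0], [-0.0, 0.0, -1.0]]
ft_force: [0.2, -0.2, -0.7]
width: 0.0425
clock: 2.82
position: [0.4387, -0.286, 0.131]
eef_rot: [[-0.998, 0.057, -0.002], [0.056, 0.998, 0.002], [0.002, 0.001, -1.0]]
ft_force: [-0.1, 0.4, 1.1]
width: 0.0427
```

```bash
python3 -m creep '[[[0,0,-25,0,0,0,0],[0,0,-25,0,0,0,0],[0,0,0,0,0,0,0]]]'; python3 - <<'E'
from h import *
np.set_printoptions(precision=1,suppress=True)
s=snap('side');t=snap('top')
m=mask(s,*BLUE,(300,300,335,345));x,y,w,h=cv2.boundingRect(m);print('blue',cen(m),(x,y,w,h), 'expected ctr bot/top',proj(s,[.4395,-.2855,.021]),proj(s,[.4395,-.2855,.055]))
print('foot',rect(s,mask(s,*TEAL,(295,300,338,340)),.008))
a=s['color'][260:360,260:380];b=t['color'][210:310,390:510]
cv2.imwrite('pics/c2.png',cv2.resize(np.hstack([a,b])[:,:,::-1],None,fx=3.3,fy=3.3,interpolation=cv2.INTER_CUBIC))
E
```

```text
clock: 3.2
position: [0.4392, -0.2822, 0.0807]
eef_rot: [[-0.999, 0.052, -0.003], [0.052, 0.999, 0.003], [0.003, 0.003, -1.0]]
ft_force: [-0.0, 0.6, 0.6]
width: 0.0428
blue (316.13675213675214, 315.88034188034186, 117.0) (312, 309, 10, 15) expected ctr bot/top [315.2 320.9] [315.3 311.6]
foot ((441.0132751464844, -287.6229553222656), (48.034645080566406, 62.26150131225586), 86.55158996582031)
```

View pics/c2.png

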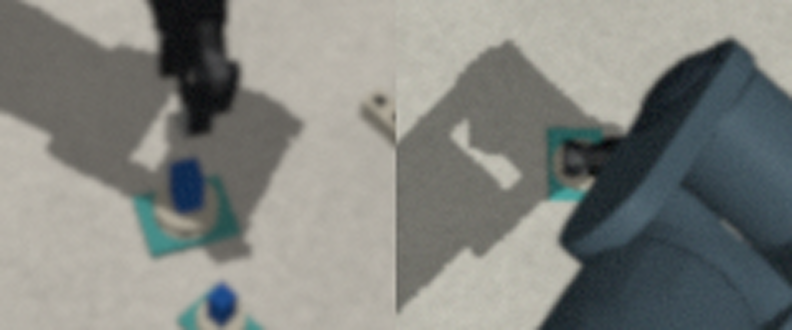

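The left (side) half shows the fingers right above the blue grip block, with the block at side pixel (316,316). The right (top) half shows the finger over the foot at about (567,230). They line up, so I'll go down and grip.

```bash
python3 -m creep '[[[1,-3,-20,0,0,0,0],[0,0,-20,0,0,0,0],[0,0,-14,0,0,0,0],[0,0,0,0,0,0,-1],[0,0,0,0,0,0,-1],[0,0,0,0,0,0,-1],[0,0,0,0,0,0,-1]]]'
```

```text
clock: 4.18
position: [0.4415, -0.2874, 0.0289]
eef_rot: [[-0.999, 0.052, 0.001], [0.052, 0.999, -0.001], [-0.001, -0.001, -1.0]]
ft_force: [0.5, 0.1, 0.3]
width: -0.0003
```

The fingers closed to zero, so the grip missed. I'll look.

```bash
python3 - <<'E'
from h import *
np.set_printoptions(precision=1,suppress=True)
s=snap('side');t=snap('top');print(env.observe()['width'],env.observe()['position'])
print(proj(s,env.observe()['position']))
m=mask(s,*BLUE,(300,300,345,345));print('blue',cen(m),cv2.boundingRect(m))
print('foot',rect(s,mask(s,*TEAL,(295,300,338,340)),.008))
a=s['color'][260:360,260:380];b=t['color'][210:310,390:510]
cv2.imwrite('pics/c3.png',cv2.resize(np.hstack([a,b])[:,:,::-1],None,fx=3.3,fy=3.3,interpolation=cv2.INTER_CUBIC))
E
```

```text
-0.0001403201931751982 [ 0.4 -0.3  0. ]
[316.3 319.2]
blue (316.212962962963, 316.4166666666667, 108.0) (312, 310, 10, 14)
foot ((440.7879638671875, -287.9243469238281), (47.40583801269531, 61.8480339050293), 86.5516128540039)
```

View pics/c3.png

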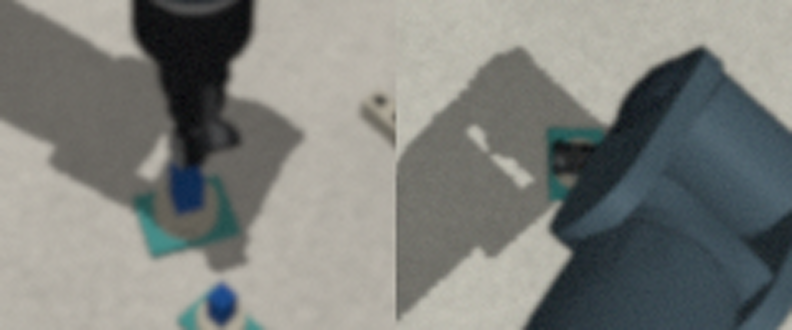

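```bash
python3 - <<'E'
from h import *
np.set_printoptions(precision=1,suppress=True)
s=snap('side');t=snap('top');o=env.observe();print(o['position']*1000,o['width'])
print('start tip side',proj(s,[.168,.628,.205]))
for p in ([.4415,-.2874,.029],[.4415,-.2874,.06],[.4415,-.302,.029],[.4415,-.273,.029],[.4415,-.262,.029]):print(p,proj(s,p),proj(t,p))
a=cv2.resize(s['color'][285:335,295:345],None,fx=8,fy=8,interpolation=cv2.INTER_CUBIC);b=cv2.resize(t['color'][235:285,425:475],None,fx=8,fy=8,interpolation=cv2.INTER_CUBIC)
g=np.hstack([a,b]).astype(float);g=255*(g/255)**.5
cv2.imwrite('pics/c4.png',g[:,:,::-1])
E
```

```text
[ 441.3 -287.2   28.5] -0.0002209879881406754
start tip side [153.7  97.3]
[0.4415, -0.2874, 0.029] [316.3 319.2] [446.9 258.5]
[0.4415, -0.2874, 0.06] [316.5 310.7] [450.2 258.4]
[0.4415, -0.302, 0.029] [318.5 324.4] [452.1 258.4]
[0.4415, -0.273, 0.029] [314.2 314.1] [441.8 258.6]
[0.4415, -0.262, 0.029] [312.7 310.3] [437.8 258.7][ WARN:0@0.744] global loadsave.cpp:1063 imwrite_ Unsupported depth image for selected encoder is fallbacked to CV_8U.
```

View pics/c4.png

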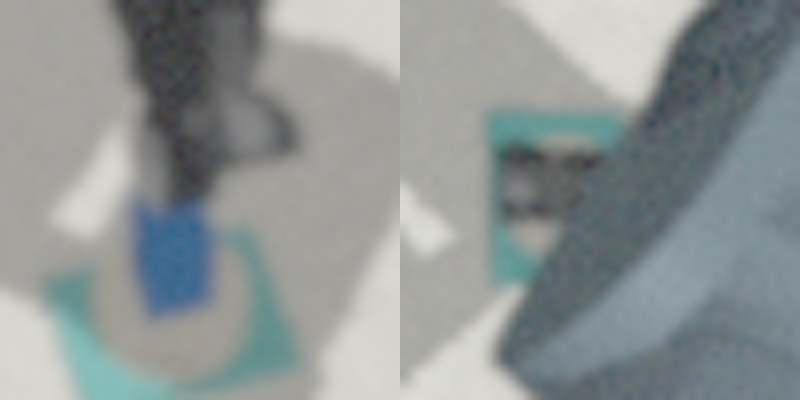

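In the side view the tips end at about (318,310), which is the top of the block, and the whole block is visible below them. The columns and the top-view rows agree with the reported x and y. That puts the real tips about 30 mm higher than the reported z, and the start image showed the same offset (88 against 97 px). I'll open, go lower in small steps while watching force, and then close.

```bash
python3 -m creep '[[[0,0,0,0,0,0,0],[0,0,0,0,0,0,0],[0,0,0,0,0,0,0],[0,0,-6,0,0,0,0],[0,0,-6,0,0,0,0],[0,0,-6,0,0,0,0],[0,0,0,0,0,0,0]]]';python3 - <<'E'
from h import *
s=snap('side');o=env.observe();print(o['position']*1000,o['width'],o['ft_force'])
a=cv2.resize(s['color'][285:335,295:345],None,fx=8,fy=8,interpolation=cv2.INTER_CUBIC)
cv2.imwrite('pics/c5.png',(255*(a/255.)**.5).astype(np.uint8)[:,:,::-1])
E
```

```text
clock: 5.25
position: [0.4407, -0.2866, 0.0095]
eef_rot: [[-0.999, 0.052, -0.001], [0.052, 0.999, 0.001], [0.001, 0.001, -1.0]]
ft_force: [-0.7, 0.0, 0.4]
width: 0.0429
[ 440.99934908 -286.93384093    9.9741877 ] 0.042415190262061864 [ 0.01787687 -0.17118615 -0.03119429]
```

View pics/c5.png

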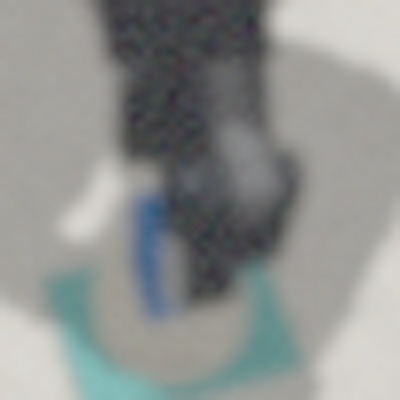

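The near finger now stands in front of the block, with its tip at about (321,322), which works out to roughly z 47 mm open and 40 mm closed. I'll go down another 10 mm and close.

```bash
python3 -m creep '[[[0,0,-5,0,0,0,0],[0,0,-5,0,0,0,0],[0,0,0,0,0,0,-1],[0,0,0,0,0,0,-1],[0,0,0,0,0,0,-1],[0,0,0,0,0,0,-1]]]'
```

```text
clock: 6.05
position: [0.4411, -0.2871, 0.0003]
eef_rot: [[-0.999, 0.052, -0.0], [0.052, 0.999, 0.0], [0.0, 0.0, -1.0]]
ft_force: [0.1, -0.2, -1.0]
width: 0.0179
```

Gripped: the width is 18 mm. I'll lift, carry it over and turn −12°.

```bash
python3 -m creep '[[[0,0,10,0,0,0,-1],[0,0,40,0,0,0,-1],[0,0,50,0,0,0,-1],[0,0,30,0,0,0,-1]]]'; python3 -m creep '[[[12,50,0,0,0,-2,-1],[12,50,0,0,0,-2,-1],[12,50,0,0,0,-2,-1],[12,50,0,0,0,-2,-1],[12,50,0,0,0,-2,-1],[12,50,0,0,0,-2,-1],[13,50,0,0,0,0,-1],[13,50,0,0,0,0,-1]]]'; python3 -m creep '[[[0,0,-30,0,0,0,-1],[0,0,-20,0,0,0,-1],[0,0,-10,0,0,0,-1],[0,0,0,0,0,0,-1],[0,0,0,0,0,0,-1]]]'; python3 - <<'E'
from h import *
np.set_printoptions(precision=1,suppress=True)
s=snap('side');t=snap('top');o=env.observe();p=o['position'];print(p*1000,o['width'],o['ft_force'])
z=p[2]
print('side foot',rect(s,mask(s,*TEAL,(270,160,330,225)),z+.008))
m=mask(t,*TEAL,(285,195,325,250))
print('top foot',m.sum()/255, rect(t,m,z+.008) if m.sum() else 0)
a=cv2.resize(s['color'][160:240,265:345],None,fx=5,fy=5,interpolation=cv2.INTER_CUBIC);b=cv2.resize(t['color'][185:265,270:350],None,fx=5,fy=5,interpolation=cv2.INTER_CUBIC)
cv2.imwrite('pics/c6.png',(255*(np.hstack([a,b])/255.)**.6).astype(np.uint8)[:,:,::-1])
E
```

```text
clock: 6.55
position: [0.4422, -0.2881, 0.134]
eef_rot: [[-0.999, 0.052, 0.003], [0.052, 0.999, -0.003], [-0.003, -0.003, -1.0]]
ft_force: [0.3, 0.5, -1.2]
width: 0.0184
clock: 7.55
position: [0.5397, 0.1146, 0.1313]
eef_rot: [[-0.966, 0.259, 0.001], [0.259, 0.966, -0.0], [-0.001, 0.0, -1.0]]
ft_force: [0.7, -0.3, -1.2]
width: 0.0187
clock: 8.18
position: [0.5401, 0.1127, 0.0716]
eef_rot: [[-0.966, 0.259, 0.002], [0.259, 0.966, -0.0], [-0.002, 0.001, -1.0]]
ft_force: [0.1, -0.2, -0.9]
width: 0.0185
[540.1 112.7  71.6] 0.01854631648529141 [-0.5 -0.5 -1. ]
side foot ((525.357177734375, 53.03054428100586), (150.98179626464844, 62.105987548828125), 76.92028045654297)
top foot 329.0 ((534.2535400390625, 123.79684448242188), (110.10626983642578, 90.4937515258789), 37.90110397338867)
```

View pics/c6.png

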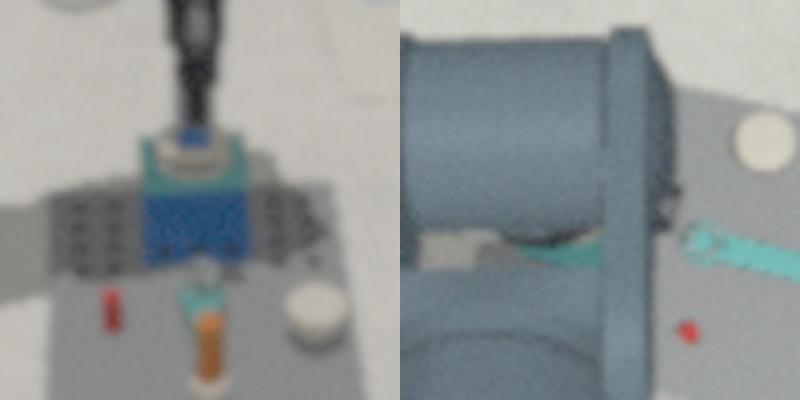

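The left (side) half shows the pulley held level just above the blue block, with the foot edges at about columns 293–315 and in line with the block. In the right (top) half the arm hides it. Next I'll measure the foot against the block.

```bash
cat > foot.py <<'E'
from h import *
np.set_printoptions(precision=1,suppress=True)
s=snap('side');o=env.observe();p=o['position'];z=p[2];print(p*1000,o['width'])
m=mask(s,*TEAL,(285,180,325,202));print('side foot',rect(s,m,z+.008))
def R(v):
    c,q=np.cos(np.radians(-15)),np.sin(np.radians(-15));return [p[0]+(c*v[0]-q*v[1])/1000,p[1]+(q*v[0]+c*v[1])/1000]
g=cv2.GaussianBlur(s['color'],(3,3),0);hs=cv2.cvtColor(g,cv2.COLOR_RGB2HSV)
for n,dx,dy,dz in(('foot',32,-24,z+.008),('bot',32,-24,z),('back',32,24,z+.008)):print(n,proj(s,R((-dx,dy))+[dz]),proj(s,R((dx,dy))+[dz]))
p=np.array([.5393,.1128,0])
print('blk',proj(s,R((-32,-24))+[.04]),proj(s,R((32,-24))+[.04]))
d=g.astype(int);sat=d[:,:,2]-d[:,:,0] # blue-red
for v in range(186,212):
    r=sat[v,280:330];c=np.where(r>25)[0]
    if len(c):
        def sub(i,j):return 280+i+(25-r[i])/(r[j]-r[i])*(j-i)
        print(v,round(sub(c[0]-1,c[0]),1),round(sub(c[-1]+1,c[-1]),1),int(hs[v,304,0]))
E
python3 foot.py
```

```text
[539.9 112.7  71.4] 0.018562836127746105
side foot ((538.3072509765625, 102.65675354003906), (43.710235595703125, 61.06191635131836), 71.58541107177734)
foot [292.5 196.7] [314.4 195.9]
bot [292.6 198.9] [314.4 198.1]
back [292. 187.] [313.3 186.2]
blk [292.6 207.2] [314.1 206.4]
186 301.1 305.1 108
187 300.7 305.7 108
188 300.9 305.5 108
193 311.4 312.6 23
194 294.4 313.1 40
195 294.0 313.4 77
196 293.9 313.5 87
197 293.7 313.7 94
198 293.3 313.8 100
199 293.0 313.9 104
200 292.9 314.0 107
201 292.9 314.1 107
202 293.0 314.3 107
203 293.1 314.5 108
204 293.1 314.6 108
205 293.1 314.7 108
206 293.1 314.8 107
207 293.1 314.8 107
208 293.1 314.8 109
209 293.2 314.7 110
210 293.3 314.6 109
211 293.5 314.1 107
```

```bash
python3 -m creep '[[[0,0,-14,0,0,0,-1],[0,0,-12,0,0,0,-1],[0,0,0,0,0,0,-1]]]';cat >> foot.py <<'E'
print('blk base front mid',proj(s,R((0,-24))+[.016]),'blk top',proj(s,R((0,-24))+[.04]),'foot front bot',proj(s,R((0,-24))+[z]))
for c in (296,298,308,310):print(c,[(v,*s['color'][v,c]) for v in range(192,220)])
E
python3 foot.py | grep -v ' 10[0-9]$' | sed 's/np.uint8//g'
```

```text
clock: 8.7
position: [0.5376, 0.1128, 0.0424]
eef_rot: [[-0.966, 0.259, -0.004], [0.259, 0.966, -0.0], [0.004, -0.001, -1.0]]
ft_force: [-0.5, 0.4, -1.6]
width: 0.0185
[538.4 112.8  43.3] 0.018610809016313342
side foot ((539.3787841796875, 117.43730926513672), (29.43634796142578, 63.42724609375), 71.47859954833984)
foot [292.2 204.3] [313.8 203.5]
bot [292.3 206.4] [313.8 205.6]
back [291.7 194.5] [312.7 193.7]
blk [292.6 207.2] [314.1 206.4]
196 300.4 304.7 110
197 311.6 312.4 113
198 311.2 313.2 150
199 311.0 313.4 23
200 292.9 313.4 23
201 292.8 313.6 26
202 292.8 313.9 48
203 292.8 314.1 79
204 292.8 314.3 87
205 292.9 314.5 94
blk base front mid [303.4 213. ] blk top [303.4 206.8] foot front bot [303.4 206. ]
296 [(192, (146), (143), (134)), (193, (127), (124), (117)), (194, (104), (104), (96)), (195, (87), (88), (81)), (196, (79), (82), (74)), (197, (77), (80), (73)), (198, (79), (82), (74)), (199, (73), (79), (72)), (200, (67), (76), (70)), (201, (60), (75), (70)), (202, (49), (72), (69)), (203, (41), (72), (71)), (204, (36), (71), (69)), (205, (29), (65), (67)), (206, (26), (
[... 1755 characters left out ...]
[(192, (92), (92), (86)), (193, (84), (86), (81)), (194, (72), (81), (75)), (195, (63), (76), (71)), (196, (64), (77), (72)), (197, (59), (75), (70)), (198, (61), (77), (72)), (199, (58), (75), (69)), (200, (54), (74), (70)), (201, (46), (73), (67)), (202, (39), (70), (68)), (203, (38), (73), (70)), (204, (36), (73), (72)), (205, (29), (64), (70)), (206, (21), (46), (66)), (207, (19), (38), (63)), (208, (11), (30), (53)), (209, (21), (31), (49)), (210, (14), (28), (49)), (211, (22), (38), (58)), (212, (40), (47), (65)), (213, (47), (50), (57)), (214, (53), (54), (55)), (215, (51), (53), (52)), (216, (55), (59), (59)), (217, (66), (73), (72)), (218, (72), (83), (82)), (219, (78), (86), (86))]
```

The foot and block agree to about 1 mm, with the foot roughly 1 mm short in x. I'll nudge it, lower it onto the block and check force.

```bash
python3 -m creep '[[[1,0.5,-1,0,0,0,-1],[0,0,0,0,0,0,-1],[0,0,0,0,0,0,-1]]]'; python3 -m creep '[[[0,0,-2,0,0,0,-1],[0,0,0,0,0,0,-1]]]'; python3 foot.py | head -40
```

```text
clock: 9.12
position: [0.5405, 0.1134, 0.0437]
eef_rot: [[-0.966, 0.259, 0.001], [0.259, 0.966, 0.0], [-0.001, 0.0, -1.0]]
ft_force: [-0.5, -0.0, -0.8]
width: 0.0187
clock: 9.38
position: [0.54, 0.1134, 0.0412]
eef_rot: [[-0.966, 0.259, -0.0], [0.259, 0.966, -0.0], [0.0, -0.0, -1.0]]
ft_force: [-0.2, 0.1, -1.4]
width: 0.0187
[540.1 113.4  41.3] 0.018500952207312613
side foot ((542.9932250976562, 118.92474365234375), (29.51683235168457, 63.555015563964844), 71.47864532470703)
foot [292.7 204.6] [314.3 203.8]
bot [292.8 206.7] [314.3 205.9]
back [292.2 194.8] [313.2 194. ]
blk [292.6 207.2] [314.1 206.4]
194 301.8 305.0 108
195 300.7 305.7 108
196 300.9 305.5 110
199 311.8 313.0 23
200 293.8 313.1 23
201 293.6 313.3 26
202 293.6 313.4 40
203 293.7 313.6 75
204 293.6 314.0 89
205 293.5 314.4 95
206 293.3 314.6 100
207 293.2 314.7 105
208 293.2 314.7 107
209 293.2 314.7 108
210 293.4 314.6 109
211 293.5 314.2 108
blk base front mid [303.4 213. ] blk top [303.4 206.8] foot front bot [303.4 206.5]
296 [(192, np.uint8(150), np.uint8(147), np.uint8(139)), (193, np.uint8(135), np.uint8(132), 
[... 4731 characters left out ...]
np.uint8(66)), (206, np.uint8(21), np.uint8(49), np.uint8(67)), (207, np.uint8(15), np.uint8(38), np.uint8(64)), (208, np.uint8(17), np.uint8(34), np.uint8(57)), (209, np.uint8(17), np.uint8(28), np.uint8(45)), (210, np.uint8(22), np.uint8(33), np.uint8(52)), (211, np.uint8(23), np.uint8(37), np.uint8(59)), (212, np.uint8(35), np.uint8(45), np.uint8(62)), (213, np.uint8(46), np.uint8(49), np.uint8(58)), (214, np.uint8(52), np.uint8(52), np.uint8(53)), (215, np.uint8(55), np.uint8(57), np.uint8(56)), (216, np.uint8(59), np.uint8(62), np.uint8(61)), (217, np.uint8(71), np.uint8(78), np.uint8(77)), (218, np.uint8(75), np.uint8(85), np.uint8(84)), (219, np.uint8(78), np.uint8(87), np.uint8(86))]
```

Lower the last millimetre, release, rise and move clear so I can verify the fit.

```bash
python3 -m creep '[[[0,0,-1,0,0,0,-1],[0,0,0,0,0,0,-1]]]'; python3 -m creep '[[[0,0,0,0,0,0,0],[0,0,0,0,0,0,0],[0,0,0,0,0,0,0],[0,0,20,0,0,0,0],[0,0,50,0,0,0,0],[0,0,50,0,0,0,0]]]'; python3 -m creep '[[[-5,-50,0,0,0,-10,0],[-5,-50,0,0,0,-10,0],[-5,-50,0,0,0,-10,0],[-5,-50,0,0,0,-10,0],[-5,-50,0,0,0,-10,0],[-5,-40,0,0,0,-10,0],[0,0,0,0,0,-10,0],[0,0,0,0,0,-10,0]]]';python3 - <<'E'
from h import *
np.set_printoptions(precision=1,suppress=True)
s=snap('side');t=snap('top');print(env.observe()['position']*1000)
print('top foot',rect(t,mask(t,*TEAL,(285,200,322,252)),.048))
print('side foot',rect(s,mask(s,*TEAL,(285,185,325,207)),.048))
m=mask(t,(3,120,80),(22,255,255),(335,220,380,255));print('peg',cen(m))
a=cv2.resize(s['color'][160:240,265:345],None,fx=5,fy=5,interpolation=cv2.INTER_CUBIC);b=cv2.resize(t['color'][185:265,270:350],None,fx=5,fy=5,interpolation=cv2.INTER_CUBIC)
cv2.imwrite('pics/c7.png',(255*(np.hstack([a,b])/255.)**.6).astype(np.uint8)[:,:,::-1])
E
```

```text
clock: 9.68
position: [0.5402, 0.1133, 0.0403]
eef_rot: [[-0.966, 0.259, -0.0], [0.259, 0.966, -0.0], [0.0, -0.0, -1.0]]
ft_force: [0.5, -0.1, -1.8]
width: 0.0183
clock: 10.42
position: [0.5398, 0.1134, 0.1615]
eef_rot: [[-0.966, 0.259, -0.001], [0.259, 0.966, 0.0], [0.001, -0.0, -1.0]]
ft_force: [0.3, -0.8, -0.2]
width: 0.0426
clock: 11.42
position: [0.51, -0.1774, 0.1604]
eef_rot: [[0.094, 0.996, 0.0], [0.996, -0.094, 0.0], [0.0, 0.0, -1.0]]
ft_force: [0.0, 0.1, 0.1]
width: 0.0425
[ 510.2 -176.9  160.4]
top foot ((538.6442260742188, 112.41360473632812), (50.30747985839844, 64.51554107666016), 75.0620346069336)
side foot ((539.5975341796875, 107.99424743652344), (51.07350158691406, 65.00367736816406), 77.04560852050781)
peg (360.2758620689655, 239.3448275862069, 29.0)
```

View pics/c7.png

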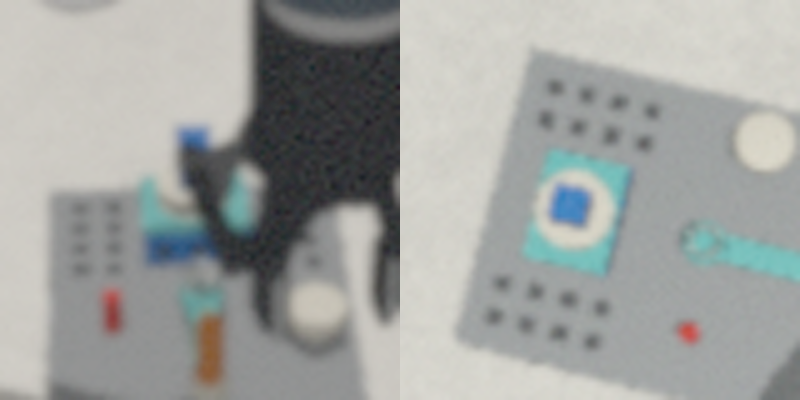

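The right (top) half shows the foot covering the block all round, with no blue visible. The foot measures (538.6, 112.4) at 75.06°, against (539.3, 112.3) at 75.07° for the block. The left half has the peg at side pixel (307,235), undisturbed. Next I'll go over the peg with the jaws along the tangent, then lower and grip.

```bash
python3 -m creep '[[[-4,45,0,0,0,-3.3,0],[-4,45,0,0,0,-3.3,0],[-4,45,0,0,0,-3,0],[0,0,0,0,0,0,0]]]'; python3 -m creep '[[[0,0,-40,0,0,0,0],[0,0,-30,0,0,0,0],[0,0,-30,0,0,0,0],[0,0,-20,0,0,0,0],[0,0,-9,0,0,0,0],[0,0,0,0,0,0,0]]]'; python3 - <<'E'
from h import *
s=snap('side');o=env.observe();print(o['position']*1000,o['ft_force'],o['eef_rot'][:,1])
a=cv2.resize(s['color'][170:250,265:345],None,fx=6,fy=6,interpolation=cv2.INTER_CUBIC)
cv2.imwrite('pics/c8.png',(255*(a/255.)**.6).astype(np.uint8)[:,:,::-1])
E
```

```text
clock: 12.02
position: [0.4978, -0.0392, 0.1603]
eef_rot: [[0.245, 0.969, -0.0], [0.969, -0.245, 0.0], [0.0, -0.0, -1.0]]
ft_force: [0.1, -0.2, 0.9]
width: 0.0427
clock: 12.78
position: [0.4982, -0.042, 0.0312]
eef_rot: [[0.251, 0.968, -0.001], [0.968, -0.251, 0.0], [-0.0, -0.001, -1.0]]
ft_force: [-0.0, 1.0, -0.7]
width: 0.0428
[498.75118593 -42.08175492  31.92544966] [-0.28655139  0.55826452 -0.35586675] [ 9.67837391e-01 -2.51575215e-01  8.33917630e-04]
```

View pics/c8.png

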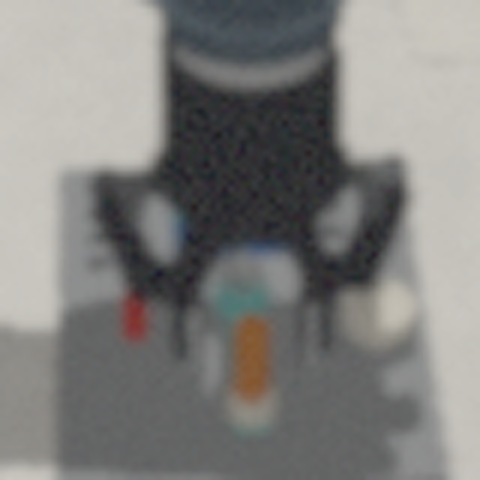

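The side view shows the peg centred between the open fingers: tips at crop columns 180 and 325, peg at 253. The tips reach about halfway down the peg, so I'll go 9 mm lower and close.

```bash
python3 -m creep '[[[-0.5,0.5,-9,0,0,0,0],[0,0,0,0,0,0,-1],[0,0,0,0,0,0,-1],[0,0,0,0,0,0,-1],[0,0,0,0,0,0,-1]]]'; python3 - <<'E'
import numpy as np
a=np.radians(-15);piv=np.array([520,40.6])
prev=None
for k in range(0,15):
    th=np.radians(min(5*k,69.9));v=np.array([-np.sin(th),-np.cos(th)])*85
    p=piv+[np.cos(a)*v[0]-np.sin(a)*v[1],np.sin(a)*v[0]+np.cos(a)*v[1]]
    print(5*k,p.round(1),None if prev is None else (p-prev).round(1));prev=p
E
```

```text
clock: 13.45
position: [0.498, -0.0412, 0.0226]
eef_rot: [[0.252, 0.968, 0.001], [0.968, -0.252, -0.0], [-0.0, 0.001, -1.0]]
ft_force: [1.7, 0.7, -0.6]
width: 0.0145
0 [498.  -41.5] None
5 [490.9 -39.3] [-7.1  2.2]
10 [484.1 -36.4] [-6.9  2.8]
15 [477.5 -33. ] [-6.6  3.4]
20 [471.2 -29. ] [-6.3  4. ]
25 [465.4 -24.5] [-5.9  4.5]
30 [459.9 -19.5] [-5.5  5. ]
35 [454.9 -14. ] [-5.   5.5]
40 [450.4  -8.2] [-4.5  5.9]
45 [446.4  -1.9] [-4.   6.3]
50 [443.    4.7] [-3.4  6.6]
55 [440.1  11.5] [-2.8  6.9]
60 [437.9  18.6] [-2.2  7.1]
65 [436.3  25.8] [-1.6  7.2]
70 [435.3  33. ] [-1.   7.2]
```

Gripped: width 14.5 mm on the 16 mm peg, where the 20 mm block read 18. I'll follow the arc in 5° steps, turning with the arm.

```bash
python3 -m creep '[[[-7.1,2.2,0,0,0,-5,-1],[-6.9,2.8,0,0,0,-5,-1],[-6.6,3.4,0,0,0,-5,-1],[-6.3,4,0,0,0,-5,-1],[-5.9,4.5,0,0,0,-5,-1],[-5.5,5,0,0,0,-5,-1],[0,0,0,0,0,0,-1]]]'; python3 -m creep '[[[-5,5.5,0,0,0,-5,-1],[-4.5,5.9,0,0,0,-5,-1],[-4,6.3,0,0,0,-5,-1],[-3.4,6.6,0,0,0,-5,-1],[-2.8,6.9,0,0,0,-5,-1],[-2.2,7.1,0,0,0,-5,-1],[0,0,0,0,0,0,-1]]]'
```

```text
clock: 14.32
position: [0.4602, -0.0191, 0.0226]
eef_rot: [[0.701, 0.713, 0.002], [0.713, -0.701, -0.0], [0.002, 0.002, -1.0]]
ft_force: [4.6, 0.6, -4.8]
width: 0.0145
clock: 15.2
position: [0.4386, 0.0184, 0.0227]
eef_rot: [[0.964, 0.268, 0.003], [0.268, -0.964, -0.002], [0.002, 0.002, -1.0]]
ft_force: [4.9, -2.8, -5.2]
width: 0.0146
```

```bash
python3 -m creep '[[[-1.6,7.2,0,0,0,-5,-1],[0,0,0,0,0,0,-1],[0,0,0,0,0,0,-1]]]'; python3 -m creep '[[[-0.8,4.4,0,0,0,-3,-1],[0,0,0,0,0,0,-1],[0,0,0,0,0,0,-1]]]'; python3 -m creep '[[[-0.3,2,0,0,0,-1.5,-1],[0,0,0,0,0,0,-1],[0,0,0,0,0,0,-1]]]'; python3 -m creep '[[[-0.2,1.5,0,0,0,-1,-1],[0,0,0,0,0,0,-1],[0,0,0,0,0,0,-1]]]'
```

```text
clock: 15.58
position: [0.4371, 0.0253, 0.0226]
eef_rot: [[0.983, 0.183, 0.002], [0.183, -0.983, -0.002], [0.002, 0.002, -1.0]]
ft_force: [4.6, -3.4, -5.4]
width: 0.0145
clock: 15.95
position: [0.4364, 0.0296, 0.0226]
eef_rot: [[0.991, 0.131, 0.003], [0.131, -0.991, -0.002], [0.002, 0.002, -1.0]]
ft_force: [5.2, -3.4, -5.6]
width: 0.0142
clock: 16.32
position: [0.4362, 0.0316, 0.0227]
eef_rot: [[0.994, 0.105, 0.003], [0.105, -0.994, -0.002], [0.003, 0.002, -1.0]]
ft_force: [5.7, -3.8, -6.7]
width: 0.0143
clock: 16.7
position: [0.4361, 0.033, 0.0227]
eef_rot: [[0.996, 0.088, 0.003], [0.088, -0.996, -0.002], [0.003, 0.002, -1.0]]
ft_force: [5.2, -3.8, -6.1]
width: 0.0139
```

```bash
for i in 1; do python3 -m creep '[[[0.1,1.5,0,0,0,-1,-1],[0,0,0,0,0,0,-1],[0,0,0,0,0,0,-1]]]'; done; python3 -m creep '[[[0.1,1.5,0,0,0,-1,-1],[0,0,0,0,0,0,-1],[0,0,0,0,0,0,-1]]]'; python3 - <<'E'
from h import *
np.set_printoptions(precision=1,suppress=True)
s=snap('side');t=snap('top');o=env.observe();p=o['position']
print(p*1000,o['ft_force'],np.degrees(np.arctan2(p[0]-.520,-(p[1]-.0406))))
a=cv2.resize(s['color'][170:250,255:335],None,fx=5,fy=5,interpolation=cv2.INTER_CUBIC);b=cv2.resize(t['color'][190:270,280:360],None,fx=5,fy=5,interpolation=cv2.INTER_CUBIC)
cv2.imwrite('pics/c9.png',(255*(np.hstack([a,b])/255.)**.6).astype(np.uint8)[:,:,::-1])
E
```

```text
clock: 17.08
position: [0.436, 0.0337, 0.0227]
eef_rot: [[0.997, 0.071, 0.002], [0.071, -0.997, -0.004], [0.002, 0.004, -1.0]]
ft_force: [4.5, -8.4, -5.8]
width: 0.0142
clock: 17.45
position: [0.4359, 0.0341, 0.0227]
eef_rot: [[0.998, 0.055, 0.002], [0.055, -0.998, -0.006], [0.002, 0.007, -1.0]]
ft_force: [4.3, -13.7, -5.4]
width: 0.0147
[435.9  34.1  22.7] [  3.7 -13.5  -6. ] -85.55743326700215
```

View pics/c9.png

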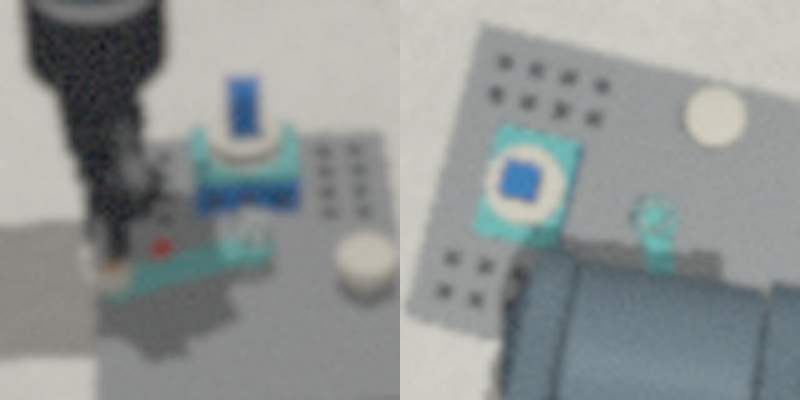

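The side view shows the arm swung round against the red pin (crop (162,245)), with the gripper on the peg. The pulley still sits on its block in both halves. The push rose from 4 to 13.7 N while the tool barely moved, so it is at the stop; the peg direction works out to about 70.6°, against 69.9° nominal. One last check, then I'll hand in.

```bash
python3 -m creep '[[[0,0,0,0,0,0,-1],[0,0,0,0,0,0,-1]]]'; python3 - <<'E'
from h import *
t=snap('top');print('foot',rect(t,mask(t,*TEAL,(285,200,318,242)),.048))
m=mask(t,(0,0,0),(179,255,60),(365,140,410,170));print('box',cen(m))
print(workorder.finish_job())
E
```

```text
clock: 17.8
position: [0.436, 0.0341, 0.0227]
eef_rot: [[0.998, 0.055, 0.002], [0.055, -0.998, -0.006], [0.002, 0.007, -1.0]]
ft_force: [3.5, -14.4, -5.6]
width: 0.0143
foot ((538.0715942382812, 112.62085723876953), (50.50699234008789, 65.73926544189453), 74.56570434570312)
box (386.6618911174785, 155.40974212034385, 349.0)
the job is handed in; nothing more can be done
None
```

The pulley unit is on the blue drive block and released. The gripper is holding the tensioner peg at the red stop pin. I handed the job in at about 18 s on the robot's clock.

- **Pulley:** After release, the top view put the foot within about 1 mm of the block's centre. The angles agreed (75.06° against 75.07°), and no blue showed round the foot. The final top-view check read (538.1, 112.6) mm at 74.6°, against (539.3, 112.3) mm for the block, which is within the camera calibration. The side-view fit disagreed, putting the foot about 4 mm lower in y and 2° off. I discounted it because the gripper covered part of the foot in that view.
- **Tensioner:** I swung the peg along its arc with the gripper turning along. At about 70.6° (nominal 69.9°) the push rose from 4 to 14 N while the tool barely moved, and the side view shows the arm against the red pin. In the last 0.25 s before hand-in the pose was steady, with the fingers closed on the peg (14.3 mm reading).
- **Missed first grasp:** My first attempt to grip the pulley closed on nothing, just above the grip block. The cameras showed the fingertips about 30 mm higher than the reported tool height. I corrected for that afterwards, and the pulley did not move.
- **Other objects:** The battery box stayed where it was in the top view. I did not re-measure the spare bricks or the pen cup; the arm's path stayed clear of both.

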